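# Lock the casting station and hold the flask down on its sprung cradle

### The job

First turn the casting station's lock collar by its red handle all the way round to the green locked mark. Then pick up the steel casting flask, lower it upright into the brass sprung ring cradle without dropping it, press it fully down against the spring and finish while still holding it pressed down. Do not tip the flask over, and leave the other things on the bench where they are.

Things in the scene. Friction and masses are not known exactly. Their poses are not given: they have to be found in the camera images.
- flask: steel cylinder (casting flask), 50 mm diameter, 75 mm tall, about 0.35 kg, off-white plaster on its top face with a dark round sprue hole; stands upright on the bench. Origin: centre of its underside; z up
- station: casting station fixed to the bench: grey round base, 220 mm diameter, 30 mm thick, with the lock collar and the sprung cradle concentric on it. Origin: centre of its underside; its yaw varies
- station_axis (a point): point on the vertical axis that collar and cradle share, at the top of the grey base (30 mm above the bench)
- collar (a joint): turn of the aluminium lock collar about the vertical station axis, rad, growing anticlockwise seen from above. Starts unlocked at 0 to 0.4; at the locked mark it reads 1.2, and a stop ends its turn at 1.25. Friction holds it where it is left: about 1.5 N at the handle moves it
- collar_handle (a point): the collar's handle: a red upright round post, 14 mm diameter, 85 mm out from the station axis, from 45 mm to 103 mm above the bench (its foot is on a 12 mm wide aluminium arm whose top is 45 mm above the bench). This point lies on the post's axis, 85 mm above the bench, and moves with the collar
- locked_mark (a point): outer part of the green strip (14 mm wide, 44 mm long, radial) on top of the grey base: the locked mark. This point is 85 mm out from the station axis, 32 mm above the bench: straight below the handle when the collar is locked
- cradle_seat (a point): centre of the inner floor of the brass sprung ring cradle, on which the flask's underside comes to rest; 80 mm above the bench when unloaded, moves down with the cradle. The bore is 55 mm across, 11 mm deep from this floor, then flares to 69 mm at the rim, 19 mm above this floor; the rim's outside is 77 mm across. Below the cradle stands a sleeve 84 mm across, 58 mm above the bench
- cradle (a joint): how far the cradle is pressed down, m: 0 at rest, 0.012 at its lower stop. Spring: 6 N preload plus 0.8 N per mm; with the flask's weight helping, about 11 N of push brings it fully down
- small_flask: small copper casting flask, 36 mm diameter, 45 mm tall; a bystander. Origin: centre of underside
- sprue_base: low black rubber cone, 64 mm diameter, 26 mm tall; a bystander. Origin: centre of underside
- hammer: chasing hammer lying on the left of the bench; a bystander. Origin: on the bench under the hammer
- brush: brush lying at the far right; a bystander. Origin: on the bench under the brush
- charcoal: black soldering block 100 x 70 x 30 mm lying on a grey firebrick, left; a bystander. Origin: centre of underside
- flux_jar: glass jar, 60 mm diameter, 80 mm tall, near right; a bystander. Origin: centre of underside

How it is judged:
On the way, in this order (a step that is already met when the one before it is completed fails the run):
1. the lock collar is turned to its locked mark (value of joint collar above 1.1 rad), for 0.2 s.
2. the flask stands upright in the cradle (horizontal distance between flask and cradle_seat below 0.005 m and z of flask in the frame of cradle_seat between -0.005 and 0.005 m and angle between flask's own z axis and vertical below 0.1 rad), for 0.1 s.
3. the flask is pressed down and held (all of step 2 and value of joint cradle above 0.009 m and contact force between flask and cradle above 8 N and contact force between the fingers and flask above 2 N), for 0.5 s.
At the end, for the whole second after the job is handed in: collar within 0.1 rad of its locked mark (reads over 1.1); flask upright (0.1 rad) on the cradle floor within 5 mm, centred within 5 mm; cradle pressed down over 9 of its 12 mm, flask pressing on it with over 8 N; the fingers still on the flask (over 2 N) (all of step 3 and value of joint collar above 1.1 rad); the arm keeps its last pose, push and grip.
It fails at once if the flask is tipped over (angle between flask's own z axis and vertical above 0.7 rad).
It fails at once if the flask is dropped into the cradle (horizontal distance between flask and cradle_seat below 0.03 m and z of flask in the frame of cradle_seat above 0.012 m and contact force between the fingers and flask below 0.1 N and linear speed of flask above 0.2 m/s).
It fails at once if another thing on the bench is moved by more than 30 mm (distance of any of small_flask, sprue_base, hammer, brush, charcoal, flux_jar from where it was at the start of the episode above 0.03 m).
It also fails if it takes over 58 s, if anything falls off the work surface, if the arm or the gripper's body presses on something with over 40 N, if the wrist force passes 120 N, or if a joint passes its speed limit or range.

### The arm

A 6-joint arm with a two-finger parallel gripper is mounted at the origin on the work surface. World frame = base frame: x ahead of the robot, y to its left, z up, the work surface at z = 0. Lengths are in m, angles in rad, forces in N, time in s.
With the tool pointing down it reaches from about 0.225 to 0.875 m from the base axis. Payload 3.4 kg.
Tool frame: the origin (TCP) lies between the finger pads; the fingertips stand 8 mm ahead of it and the grasp point (between the pads) lies 11 mm behind it; z points along the fingers, y is the line along which they close (so a half turn about z gives the same grasp; the last joint's range is limited). The gripper opens to 85 mm and grips with 20 to 120 N. Pads are 22 mm wide; open, the fingers measure 114 mm over their backs; the gripper's body (76 mm by 85 mm) begins 54 mm behind the grasp point. The pads swing forward as they close: fully open they stand 13 mm farther back than shut.
Start: joints at [-1.446, 0.276, 1.505, -0, 1.361, -0.121], TCP at [0.14, -0.558, 0.239] pointing down, gripper open.
Joint ranges: [-2.89, 2.89], [-0.75, 2.08], [0.22, 2.7], [-1.18, 4.32], [0.11, 2.71], [-2.7, 2.7]. Speed limits (rad/s): [2.57, 2.57, 3.14, 3.14, 3.14, 3.14].

### API

Orientations are given as a unit quaternion [w, x, y, z].
In Python, from rig import manip, optics, finder gives the robot as it stands.
- The arm moves only by the tool servo_tool, never from a script. Its argument "increments" is a list of rows, each a list of 7 numbers: the shift along the tool's x, y, z in cm, then the turn, a rotation vector about the tool's x, y, z in degrees, then the closure, from -1 (fully open) to 1 (shut). In form: [[x, y, z, rx, ry, rz, gripper], ...]. A call has exactly 5 rows; each row shifts and turns the commanded pose from where the row before left it, along the tool's axes as they then stand; what a row does not reach is not made up. A row lasts 1/10 s, in which the tool goes at most 50 mm and 8.59 degrees, less where a joint would pass 70% of its speed; a pose out of reach is approached as far as the arm can. A call is refused whole if a number of a shift passes 5 or a number of a turn 8.59, either way. A call with a gripper value outside its range is refused whole. The fingers move at their own pace and stop on an object; "squeeze" is the grip in N (left out, the last holds). Time passes only in rows, so rows that do not move let the fingers close, or fill a call up. It gives the time, the measured TCP pose, the force, the opening and the grip force at its end, in the units of the state.
- manip.get_state(): the state, without advancing time (a new reading comes with each control period).
- optics.get_image(name): name is "scene" or "side" or "wrist"; returns the picture (480x640x3 uint8, red, green, blue); there is no depth.
- optics.get_calibration(name): a dict with "fov_y" (degrees; the focal length in pixels is half the picture's height over the tangent of half this angle, whatever the lens; pixels are square), "cx", "cy" (the principal point, pixels), "world_to_cam" (4x4, takes a point from world to camera coordinates). Camera axes: x right, y down, z forward; pixel columns grow to the right and rows downward; lengths in m; the calibration is good to about 2 mm. A picture is of the moment at which its call begins: read the wrist's pose just before it. get_calibration takes no time and is no camera call; for the wrist camera it gives the pose at the moment of the call.
- manip.sign_off(): hands the job in; it is judged then, once.
Trained networks look in the newest picture that a camera, given by its name, has taken for a name from the list of things; names that differ only in an ending like _2 or _b are one class to them, and where a whole thing is asked for, a point or a joint stands for the part that bears it (a point fixed in the world has none). Each returns a list of dicts, best first, with "p" (0 to 1); they miss things now and then, are a little off and sometimes report something else, mostly with a low value. They report only what shows in the picture. A call takes as long as a camera call.
- finder.silhouettes(label, camera): "region" (480x640 bool, what is visible of it) and "box" ([centre column, centre row, width, height] in pixels, round what is visible of it).
- finder.tip_of(label, camera): "at" ([column, row] in pixels: a listed point, or the origin of a listed thing).
The state is a dict: "clock": time; "qpos": joint angles; "qd": joint speeds; "effort": joint torques, N m; "position": TCP position; "ee_rot": TCP orientation; "contact_force": force on the tool from outside, world axes, zero at the start; "moment": the same for the moment, N m; "width": finger opening in m; "gripper_force": force on a finger pad.
Only numpy, scipy, OpenCV 4.12 (cv2) and the standard library are available. Lean on these libraries where they do the work, as an engineer would, in place of code of your own. Each camera call takes 0.05 s, during which the arm holds its last target. There are 200 camera calls.

## Working session

There is one attempt and no reset: what is moved stays moved. The work goes in short steps, Python scripts to look and compute and a tool call to move; the robot and the scene stay as the last step left them, time stands still between calls to the robot, and variables do not carry over. Pictures are saved under pics/ and viewed, at most 10 in all, crops included, and the job is handed in when it is done.

Besides the shell and the picture viewer there is one more tool, called after "Emit:" by a JSON object that holds its "fn" and its "kwargs". servo_tool: Moves the arm, as the interface text tells. Its arguments: {"type":"object","properties":{"increments":{"type":"array","items":{"type":"array","items":{"type":"number"}}},"squeeze":{"type":"number"}},"required":["increments"]}

```bash
mkdir -p pics; cat > h.py <<'E'
import numpy as np, cv2
from rig import manip, optics, finder
from scipy.spatial.transform import Rotation as R
def cal(n):
    c=optics.get_calibration(n); f=240/np.tan(np.radians(c["fov_y"])/2)
    return f,c["cx"],c["cy"],np.array(c["world_to_cam"])
def ray(n,px,c=None):
    f,cx,cy,T=c or cal(n); d=np.array([(px[0]-cx)/f,(px[1]-cy)/f,1]); Rm=T[:3,:3]
    return -Rm.T@T[:3,3], Rm.T@d
def atz(n,px,z,c=None):
    o,d=ray(n,px,c); return o+d*(z-o[2])/d[2]
def proj(n,p,c=None):
    f,cx,cy,T=c or cal(n); q=T[:3,:3]@np.array(p)+T[:3,3]; return np.array([cx+f*q[0]/q[2],cy+f*q[1]/q[2]])
def tri(obs):
    A=np.zeros((3,3));b=np.zeros(3)
    for n,px in obs:
        o,d=ray(n,px); d/=np.linalg.norm(d); M=np.eye(3)-np.outer(d,d);A+=M;b+=M@o
    return np.linalg.solve(A,b)
def save(n,name):
    im=optics.get_image(n); cv2.imwrite(f"pics/{name}.png",im[:,:,::-1]); return im
E
python3 - <<'E'
from h import *
np.set_printoptions(precision=4,suppress=True)
s=manip.get_state(); print(s["position"],s["ee_rot"],s["clock"])
Z=dict(flask=0,station=0,station_axis=.03,collar_handle=.085,locked_mark=.032,cradle_seat=.08,small_flask=0,sprue_base=0,hammer=0,charcoal=None,flux_jar=0)
for n in ("scene","side"):
    save(n,n+"0")
    o,d=ray(n,(320,240)); print(n,o,d)
    for l in ("flask","station","station_axis","collar_handle","locked_mark","cradle_seat","small_flask","sprue_base","flux_jar","hammer"):
        r=finder.tip_of(l,n)
        for k in r[:2]: print(l,k["p"],k["at"],atz(n,k["at"],Z[l])[:2])
E
```

```text
[ 0.1398 -0.5572  0.2384] [-0.0009  0.9925  0.1226 -0.    ] 0.0
scene [ 1.0826 -0.4803  0.978 ] [-0.4951  0.4545 -0.7406]
flask 0.69 [293.8, 349.0] [ 0.6282 -0.1382]
station 0.7 [370.4, 268.1] [0.5824 0.1498]
station_axis 0.97 [370.2, 260.1] [0.5799 0.1482]
collar_handle 0.59 [408.5, 244.7] [0.6368 0.2136]
locked_mark 0.94 [384.0, 238.4] [0.5545 0.2247]
cradle_seat 0.72 [207.7, 387.8] [ 0.6195 -0.3397]
cradle_seat 0.65 [372.5, 245.4] [0.5784 0.152 ]
small_flask 0.75 [209.4, 384.9] [ 0.5752 -0.321 ]
small_flask 0.71 [371.5, 266.2] [0.58   0.1562]
flux_jar 0.65 [168.5, 309.0] [ 0.3543 -0.2845]
hammer 0.65 [371.9, 184.1] [0.3671 0.3793]
side [0.476  0.9755 1.0603] [ 0.0061 -0.6945 -0.7197]
flask 0.31 [373.9, 393.1] [0.3717 0.3779]
station 0.87 [279.1, 304.3] [0.5757 0.1571]
station 0.5 [246.5, 302.9] [0.6505 0.1544]
station_axis 0.82 [276.6, 293.3] [0.5804 0.1493]
station_axis 0.22 [245.8, 163.7] [ 0.696  -0.3124]
collar_handle 0.56 [249.0, 301.1] [0.6317 0.2154]
collar_handle 0.45 [278.4, 292.6] [0.5711 0.1914]
locked_mark 0.61 [284.7, 324.7] [0.5574 0.2366]
cradle_seat 0.75 [276.3, 279.0] [0.5785 0.1495]
small_flask 0.72 [292.3, 169.1] [ 0.5673 -0.3271]
sprue_base 0.85 [322.4, 203.5] [ 0.4803 -0.1835]
sprue_base 0.74 [374.4, 178.8] [ 0.3362 -0.2873]
flux_jar 0.71 [371.5, 178.8] [ 0.3443 -0.2872]
hammer 0.69 [371.3, 392.8] [0.3769 0.3774]
hammer 0.22 [276.3, 282.0] [0.5863 0.0913]
```

View pics/scene0.png

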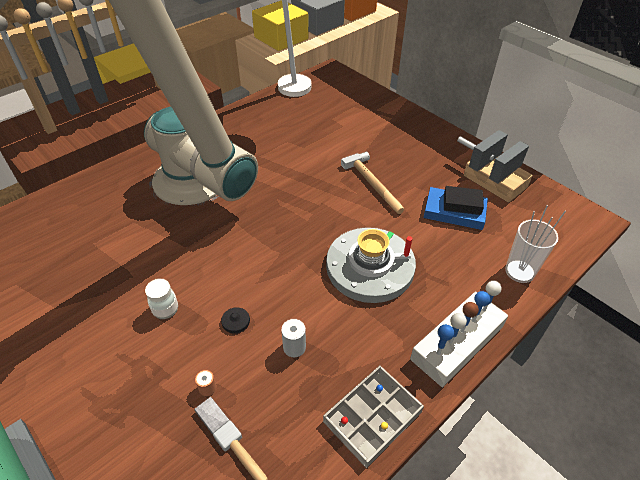

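View pics/side0.png

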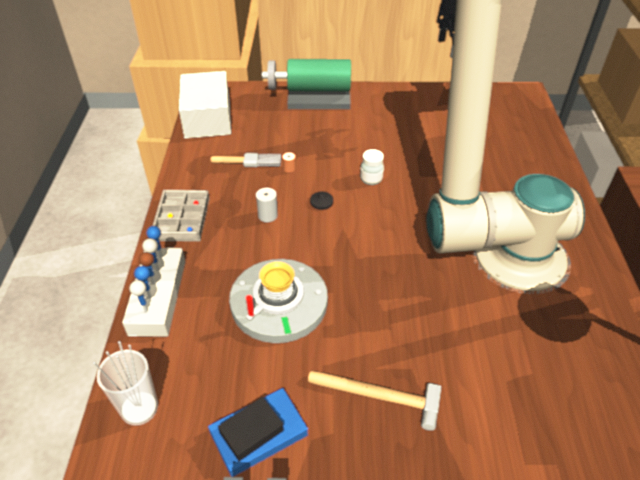

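The scene view shows the station at about (371,262), its red handle at (408,245), the green mark at (390,236) and the flask at (293,338). The side view agrees: station (279,300), handle (250,305), mark (286,325), flask (266,205). The axis is at about (0.580, 0.149) in both cameras. The handle is at 50° and the mark at 106°, so the collar reads about 0.2 rad.

```bash
cat >> h.py <<'E'
def plan(pos,yaw,n=5,start=None):
    """tool-down goal (pos, world yaw of tool x in deg): n rows of tool increments"""
    s=manip.get_state(); w,x,y,z=s["ee_rot"]; R0=R.from_quat([x,y,z,w]); p=np.array(s["position"])
    if start is not None: p=np.array(start[0]); R0=R.from_euler('z',start[1],degrees=True)*R.from_euler('x',180,degrees=True)
    R1=R.from_euler('z',yaw,degrees=True)*R.from_euler('x',180,degrees=True)
    rv=(R0.inv()*R1).as_rotvec(); d=(np.array(pos)-p)/n
    for i in range(n):
        Ri=R0*R.from_rotvec(rv*i/n); t=Ri.inv().apply(d)*100
        print(np.round(t,2).tolist(),np.round(np.degrees(rv)/n,2).tolist())
E
python3 - <<'E'
from h import *
np.set_printoptions(precision=4,suppress=True)
for n in ("scene","side"): 
    for l in ("flask","collar_handle"):
        optics.get_image(n)
        for k in finder.silhouettes(l,n)[:2]: 
            m=k["region"]; ys,xs=np.nonzero(m); print(n,l,k["p"],k["box"],m.sum(), xs.mean(),ys.mean())
print(tri([("scene",(293.5,326)),("side",(266,193))]), tri([("scene",(408.5,244.7)),("side",(249,301.1))]))
plan([.634,.2145,.2],50.5,20)
E
```

```text
scene flask 0.77 [293.0, 338.0, 22.7, 35.8] 803 293.5442092154421 337.640099626401
scene collar_handle 0.65 [380.0, 256.9, 65.3, 35.6] 761 378.1011826544021 260.6727989487516
side flask 0.7 [267.2, 203.9, 21.0, 33.8] 595 266.94621848739496 204.6487394957983
side flask 0.49 [247.2, 160.4, 71.7, 12.9] 714 250.8935574229692 159.1778711484594
side collar_handle 0.66 [275.8, 298.6, 57.1, 41.0] 792 271.80808080808083 302.5176767676768
side collar_handle 0.66 [372.7, 169.5, 17.8, 31.6] 657 372.18569254185695 167.24353120243532
[ 0.6232 -0.1322  0.0805] [0.6338 0.2147 0.0829]
[3.34, -3.14, 0.2] [0.0, 0.0, -1.82]
[3.43, -3.04, 0.2] [0.0, 0.0, -1.82]
[3.53, -2.93, 0.2] [0.0, 0.0, -1.82]
[3.62, -2.81, 0.2] [0.0, 0.0, -1.82]
[3.71, -2.7, 0.2] [0.0, 0.0, -1.82]
[3.79, -2.58, 0.2] [0.0, 0.0, -1.82]
[3.87, -2.45, 0.2] [0.0, 0.0, -1.82]
[3.95, -2.33, 0.2] [0.0, 0.0, -1.82]
[4.02, -2.2, 0.2] [0.0, 0.0, -1.82]
[4.09, -2.08, 0.2] [0.0, 0.0, -1.82]
[4.15, -1.94, 0.2] [0.0, 0.0, -1.82]
[4.21, -1.81, 0.2] [0.0, 0.0, -1.82]
[4.27, -1.68, 0.2] [0.0, 0.0, -1.82]
[4.32, -1.54, 0.2] [0.0, 0.0, -1.82]
[4.36, -1.4, 0.2] [0.0, 0.0, -1.82]
[4.41, -1.26, 0.2] [0.0, 0.0, -1.82]
[4.44, -1.12, 0.2] [0.0, 0.0, -1.82]
[4.48, -0.98, 0.2] [0.0, 0.0, -1.82]
[4.51, -0.84, 0.2] [0.0, 0.0, -1.82]
[4.53, -0.69, 0.2] [0.0, 0.0, -1.82]
```

Emit:
{"fn": "servo_tool", "kwargs": {"increments": [[3.3,-3.1,0.2,0,0,-1.8,-1],[3.4,-3.0,0.2,0,0,-1.8,-1],[3.5,-2.9,0.2,0,0,-1.8,-1],[3.6,-2.8,0.2,0,0,-1.8,-1],[3.7,-2.7,0.2,0,0,-1.8,-1]]}}

```text
clock: 2.0
position: [0.2634, -0.3647, 0.2294]
ee_rot: [0.0, 0.98, 0.2, 0.0]
contact_force: [1.7, 0.2, 0.3]
width: 0.0858
gripper_force: 0.0
```

Emit:
{"fn": "servo_tool", "kwargs": {"increments": [[3.8,-2.6,0.2,0,0,-1.8,-1],[3.9,-2.4,0.2,0,0,-1.8,-1],[4.0,-2.3,0.2,0,0,-1.8,-1],[4.0,-2.2,0.2,0,0,-1.8,-1],[4.1,-2.1,0.2,0,0,-1.8,-1]]}}

```text
clock: 2.5
position: [0.3884, -0.1719, 0.2196]
ee_rot: [0.001, 0.961, 0.277, 0.0]
contact_force: [1.3, -1.0, -0.2]
width: 0.0853
gripper_force: 0.0
```

Emit:
{"fn": "servo_tool", "kwargs": {"increments": [[4.1,-1.9,0.2,0,0,-1.8,-1],[4.2,-1.8,0.2,0,0,-1.8,-1],[4.3,-1.7,0.2,0,0,-1.8,-1],[4.3,-1.5,0.2,0,0,-1.8,-1],[4.4,-1.4,0.2,0,0,-1.8,-1]]}}

```text
clock: 3.0
position: [0.5132, 0.0202, 0.2095]
ee_rot: [0.0, 0.936, 0.352, 0.0]
contact_force: [0.2, -1.1, -0.6]
width: 0.0855
gripper_force: 0.0
```

```bash
python3 - <<'E'
from h import *
np.set_printoptions(precision=4,suppress=True)
s=manip.get_state(); print(s["position"],s["ee_rot"],s["clock"],s["qpos"])
c=cal("wrist"); save("wrist","w0")
for l,z in (("station_axis",.03),("collar_handle",.085),("locked_mark",.032),("cradle_seat",.08),("flask",0)):
    for k in finder.tip_of(l,"wrist")[:2]: print(l,k["p"],k["at"],atz("wrist",k["at"],z,c)[:2])
plan([.634,.2145,.2],50.5,5)
E
```

```text
[0.5132 0.0202 0.2095] [0.0004 0.9361 0.3517 0.0003] 3.0 [-0.096   0.2027  1.6824 -0.0004  1.2556  0.7562]
cradle_seat 0.71 [221.0, 4.8] [0.5819 0.1533]
cradle_seat 0.23 [526.9, 224.9] [ 0.6136 -0.087 ]
flask 0.7 [526.2, 221.9] [ 0.6274 -0.1324]
[4.43, -1.36, 0.18] [-0.0, 0.01, -1.89]
[4.47, -1.21, 0.18] [-0.0, 0.01, -1.89]
[4.51, -1.07, 0.18] [-0.0, 0.01, -1.89]
[4.54, -0.92, 0.18] [-0.0, 0.01, -1.89]
[4.57, -0.77, 0.18] [-0.0, 0.01, -1.89]
```

View pics/w0.png

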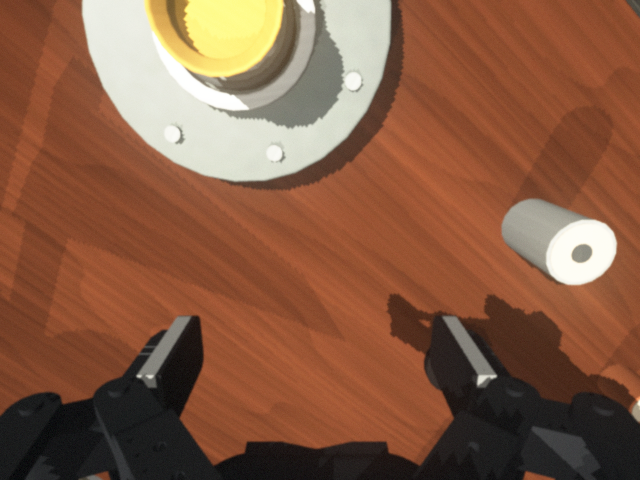

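The wrist view shows part of the cradle at (220,10) and the flask's plaster top at (581,253). I'm going on to a point above the handle.

Emit:
{"fn": "servo_tool", "kwargs": {"increments": [[4.4,-1.4,0.2,0,0,-1.9,-1],[4.5,-1.2,0.2,0,0,-1.9,-1],[4.5,-1.1,0.2,0,0,-1.9,-1],[4.5,-0.9,0.2,0,0,-1.9,-1],[4.6,-0.8,0.2,0,0,-1.9,-1]]}}

```text
clock: 3.8
position: [0.6345, 0.2148, 0.1996]
ee_rot: [0.0, 0.904, 0.427, -0.0]
contact_force: [0.3, 0.0, 0.4]
width: 0.0854
gripper_force: 0.0
```

```bash
python3 - <<'E'
from h import *
np.set_printoptions(precision=4,suppress=True)
s=manip.get_state(); print(s["position"],s["ee_rot"],s["clock"],s["width"])
c=cal("wrist"); save("wrist","w1")
print(atz("wrist",(581,253),.075,None))
for l,z in (("collar_handle",.085),("locked_mark",.032),("cradle_seat",.08)):
    for k in finder.tip_of(l,"wrist")[:2]: print(l,k["p"],k["at"],atz("wrist",k["at"],z,c)[:2])
plan([.634,.2145,.075],50.5,5)
E
```

```text
[0.6345 0.2148 0.1996] [ 0.0004  0.9045  0.4265 -0.    ] 3.8 0.08539879170520132
[0.7729 0.0959 0.075 ]
collar_handle 0.74 [308.0, 239.1] [0.6305 0.2174]
locked_mark 0.94 [226.1, 257.2] [0.5578 0.2358]
cradle_seat 0.9 [312.5, 344.0] [0.5799 0.1519]
[0.01, 0.01, 2.47] [-0.0, 0.02, 0.01]
[0.01, 0.01, 2.47] [-0.0, 0.02, 0.01]
[0.01, 0.01, 2.47] [-0.0, 0.02, 0.01]
[0.01, 0.0, 2.47] [-0.0, 0.02, 0.01]
[0.01, 0.0, 2.47] [-0.0, 0.02, 0.01]
```

View pics/w1.png

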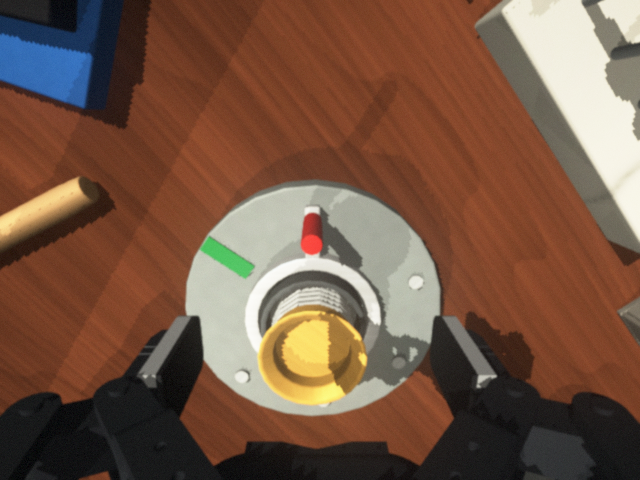

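The view shows the red handle at (312,235), the green mark at (227,257) and the cradle at (313,350), which matches the first estimates. I'm lowering the open fingers around the post.

Emit:
{"fn": "servo_tool", "kwargs": {"increments": [[0,0,2.5,0,0,0,-1],[0,0,2.5,0,0,0,-1],[0,0,2.5,0,0,0,-0.5],[0,0,2.5,0,0,0,0],[0,0,2.4,0,0,0,0.4]], "squeeze": 20}}

```text
clock: 4.5
position: [0.6329, 0.2126, 0.0752]
ee_rot: [0.0, 0.905, 0.426, -0.0]
contact_force: [-0.5, 0.0, 0.1]
width: 0.0443
gripper_force: 0.0
```

Emit:
{"fn": "servo_tool", "kwargs": {"increments": [[0,0,0,0,0,0,0.5],[0,0,0,0,0,0,0.5],[0,0,0,0,0,0,0.5],[0,0,0,0,0,0,0.5],[0,0,0,0,0,0,0.5]]}}

```text
clock: 5.0
position: [0.6344, 0.2157, 0.0767]
ee_rot: [0.0, 0.904, 0.427, 0.001]
contact_force: [0.1, -0.5, -0.2]
width: 0.0213
gripper_force: 0.0
```

```bash
python3 - <<'E'
from h import *
s=manip.get_state(); print(s["position"],s["clock"],s["width"])
# arc rows: chord in tool frame for 4 deg/row, radius .085, tool x radial outward
c=np.array([.580,.150]);p=np.array(s["position"][:2])-c; print(np.hypot(*p),np.degrees(np.arctan2(p[1],p[0])))
for d in (4,5): t=np.radians(d); print(8.5*(np.cos(t)-1),-8.5*np.sin(t))
E
```

```text
[0.6343902  0.21566918 0.07669513] 5.0 0.021279312301912375
0.08526860817885444 50.36689961325368
-0.02070557279149432 -0.592930026825065
-0.032345066220162866 -0.7408238133550944
```

Emit:
{"fn": "servo_tool", "kwargs": {"increments": [[-0.02,-0.59,0,0,0,-4,0.5],[-0.02,-0.59,0,0,0,-4,0.5],[-0.02,-0.59,0,0,0,-4,0.5],[-0.02,-0.59,0,0,0,-4,0.5],[-0.02,-0.59,0,0,0,-4,0.5]]}}

```text
clock: 5.5
position: [0.6096, 0.2304, 0.0762]
ee_rot: [0.001, 0.815, 0.579, 0.002]
contact_force: [2.3, 0.4, -0.5]
width: 0.0216
gripper_force: 1.1
```

Emit:
{"fn": "servo_tool", "kwargs": {"increments": [[-0.02,-0.59,0,0,0,-4,0.5],[-0.02,-0.59,0,0,0,-4,0.5],[-0.02,-0.59,0,0,0,-4,0.5],[-0.02,-0.59,0,0,0,-4,0.5],[-0.02,-0.59,0,0,0,-4,0.5]]}}

```text
clock: 6.0
position: [0.5807, 0.2359, 0.0762]
ee_rot: [0.001, 0.702, 0.712, 0.002]
contact_force: [1.3, 0.7, 0.8]
width: 0.0213
gripper_force: 1.2
```

Emit:
{"fn": "servo_tool", "kwargs": {"increments": [[-0.02,-0.59,0,0,0,-4,0.5],[-0.02,-0.59,0,0,0,-4,0.5],[-0.02,-0.59,0,0,0,-4,0.5],[-0.02,-0.59,0,0,0,-4,0.5],[0,0,0,0,0,0,0.5]]}}

```text
clock: 6.5
position: [0.556, 0.2319, 0.0761]
ee_rot: [0.0, 0.598, 0.802, 0.001]
contact_force: [0.5, -0.5, 0.9]
width: 0.0211
gripper_force: 0.0
```

```bash
python3 - <<'E'
from h import *
np.set_printoptions(precision=4,suppress=True)
s=manip.get_state(); print(s["position"],s["clock"],s["width"],s["contact_force"])
c=np.array([.580,.150]);p=np.array(s["position"][:2])-c; print(np.hypot(*p),np.degrees(np.arctan2(p[1],p[0])))
for n in ("scene","side"):
    optics.get_image(n)
    for l,z in (("collar_handle",.085),("locked_mark",.032)):
        for k in finder.tip_of(l,n)[:2]:
            q=atz(n,k["at"],z)[:2]-c; print(n,l,k["p"],k["at"],np.hypot(*q),np.degrees(np.arctan2(q[1],q[0])))
E
```

```text
[0.556  0.2319 0.0761] 6.5 0.02107648214307028 [ 0.4647 -0.5068  0.8926]
0.08531994667813621 106.34550246723957
scene collar_handle 0.58 [389.9, 225.3] 0.07959389472805269 101.59790061083913
scene locked_mark 0.71 [385.6, 236.3] 0.08757022735777067 108.47634507197452
scene locked_mark 0.51 [238.5, 319.0] 0.3494849956982039 -102.53384201613002
side collar_handle 0.6 [283.0, 307.7] 0.08414736315643524 104.39797419688585
side locked_mark 0.81 [288.1, 325.7] 0.09397321917738002 108.62795833859494
side locked_mark 0.36 [267.6, 214.7] 0.25747438332642636 -81.20915341633824
```

Emit:
{"fn": "servo_tool", "kwargs": {"increments": [[-0.01,-0.3,0,0,0,-2,0.5],[-0.01,-0.3,0,0,0,-2,0.5],[0,-0.15,0,0,0,-1,0.5],[0,0,0,0,0,0,0.5],[0,0,0,0,0,0,0.5]]}}

```text
clock: 7.3
position: [0.5515, 0.2296, 0.0754]
ee_rot: [0.002, 0.563, 0.827, 0.002]
contact_force: [5.6, 1.3, -4.5]
width: 0.0214
gripper_force: 2.7
```

The force has risen to 5.7 N, against about 1.5 N while turning, so the collar is at its stop. I'm opening the fingers and lifting, then checking.

Emit:
{"fn": "servo_tool", "kwargs": {"increments": [[0,0.3,0,0,0,0,0.2],[0,0,0,0,0,0,-0.2],[0,0,-1,0,0,0,-0.5],[0,0,-4,0,0,0,-1],[0,0,-5,0,0,0,-1]]}}

```text
clock: 7.8
position: [0.5496, 0.2294, 0.1747]
ee_rot: [-0.002, 0.562, 0.827, -0.002]
contact_force: [1.7, 0.2, 0.5]
width: 0.0855
gripper_force: 0.0
```

```bash
python3 - <<'E'
from h import *
np.set_printoptions(precision=4,suppress=True)
s=manip.get_state(); print(s["position"],s["ee_rot"],s["clock"],s["width"],s["qpos"])
c=np.array([.580,.150])
cw=cal("wrist"); save("wrist","w2")
for l,z in (("collar_handle",.085),("locked_mark",.032),("cradle_seat",.08)):
    for k in finder.tip_of(l,"wrist")[:1]:
        q=atz("wrist",k["at"],z,cw)[:2]-c; print(l,k["p"],k["at"],q+c,np.hypot(*q),np.degrees(np.arctan2(q[1],q[0])))
# seat position from wrist rim ellipse etc. later; path to flask
plan([.625,-.134,.2],20,10)
E
```

```text
[0.5496 0.2294 0.1747] [-0.0019  0.5623  0.827  -0.0025] 7.8 0.08547257189296543 [ 0.2787  0.3512  1.5582 -0.0002  1.2384 -0.0978]
collar_handle 0.72 [322.9, 254.8] [0.5536 0.228 ] 0.08230530066477036 108.71924842363944
locked_mark 0.81 [328.7, 224.1] [0.5563 0.2339] 0.08718273560659659 105.7609764962188
cradle_seat 0.84 [317.0, 360.9] [0.5789 0.1541] 0.0042176474548617955 105.19168762932075
[-3.65, -0.66, -0.22] [0.02, -0.02, 9.16]
[-3.71, -0.07, -0.22] [0.02, -0.02, 9.16]
[-3.68, 0.52, -0.22] [0.02, -0.02, 9.16]
[-3.55, 1.1, -0.22] [0.02, -0.02, 9.16]
[-3.33, 1.65, -0.22] [0.02, -0.02, 9.16]
[-3.02, 2.16, -0.22] [0.02, -0.02, 9.16]
[-2.64, 2.61, -0.22] [0.02, -0.02, 9.16]
[-2.19, 3.0, -0.22] [0.02, -0.02, 9.16]
[-1.69, 3.31, -0.22] [0.02, -0.02, 9.16]
[-1.14, 3.54, -0.22] [0.02, -0.02, 9.16]
```

View pics/w2.png

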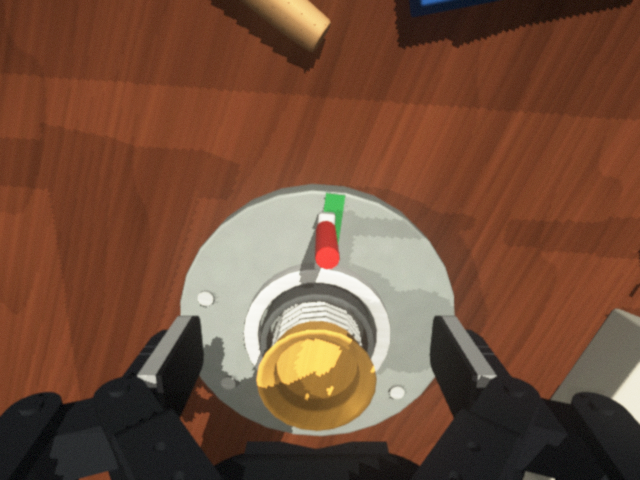

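The handle stands slightly past the green strip (post at (326,243), strip at (335,210)), so the collar is locked. Next is a point above the flask.

```bash
python3 - <<'E'
from h import *
plan([.625,-.134,.2],78,10)
E
```

```text
[-3.65, -0.66, -0.22] [0.02, -0.0, 3.36]
[-3.69, -0.45, -0.22] [0.02, -0.0, 3.36]
[-3.71, -0.23, -0.22] [0.02, -0.0, 3.36]
[-3.71, -0.01, -0.22] [0.02, -0.0, 3.36]
[-3.71, 0.2, -0.22] [0.02, -0.0, 3.36]
[-3.69, 0.42, -0.22] [0.02, -0.0, 3.36]
[-3.66, 0.64, -0.22] [0.02, -0.0, 3.36]
[-3.62, 0.85, -0.22] [0.02, -0.0, 3.36]
[-3.56, 1.06, -0.22] [0.02, -0.0, 3.36]
[-3.49, 1.27, -0.22] [0.02, -0.0, 3.36]
```

Emit:
{"fn": "servo_tool", "kwargs": {"increments": [[-3.6,-0.7,-0.3,0,0,3.4,-1],[-3.7,-0.5,-0.2,0,0,3.4,-1],[-3.7,-0.2,-0.2,0,0,3.4,-1],[-3.7,0,-0.2,0,0,3.4,-1],[-3.7,0.2,-0.2,0,0,3.4,-1]]}}

```text
clock: 8.5
position: [0.5858, 0.047, 0.1848]
ee_rot: [-0.001, 0.679, 0.734, -0.001]
contact_force: [0.4, -0.2, -0.6]
width: 0.0853
gripper_force: 0.0
```

Emit:
{"fn": "servo_tool", "kwargs": {"increments": [[-3.7,0.4,-0.3,0,0,3.3,-1],[-3.7,0.6,-0.2,0,0,3.3,-1],[-3.6,0.9,-0.2,0,0,3.3,-1],[-3.6,1.1,-0.2,0,0,3.3,-1],[-3.5,1.3,-0.2,0,0,3.3,-1]]}}

```text
clock: 9.0
position: [0.6227, -0.1359, 0.1957]
ee_rot: [-0.002, 0.778, 0.629, -0.001]
contact_force: [0.2, 0.2, 0.2]
width: 0.0851
gripper_force: 0.0
```

```bash
cat >> h.py <<'E'
def white(im,box):
    x0,y0,x1,y1=box; g=im[y0:y1,x0:x1].min(2); m=(g>200).astype(np.uint8)
    n,l,st,ce=cv2.connectedComponentsWithStats(m); i=1+st[1:,4].argmax()
    ct,_=cv2.findContours((l==i).astype(np.uint8),cv2.RETR_EXTERNAL,cv2.CHAIN_APPROX_NONE)
    e=cv2.fitEllipse(cv2.convexHull(max(ct,key=len))); return (e[0][0]+x0,e[0][1]+y0),e[1]
E
python3 - <<'E'
from h import *
np.set_printoptions(precision=4,suppress=True)
optics.get_image("wrist"); s=manip.get_state(); print(s["position"],s["ee_rot"],s["clock"])
cw=cal("wrist"); im=save("wrist","w3"); 
for k in finder.tip_of("flask","wrist")[:2]: print(k["p"],k["at"],atz("wrist",k["at"],0,cw))
for k in finder.silhouettes("flask","wrist")[:1]: print(k["box"])
b=k["box"]; B=[int(max(0,v)) for v in (b[0]-b[2]/2-5,b[1]-b[3]/2-5,b[0]+b[2]/2+5,b[1]+b[3]/2+5)]
c,ax=white(im,B); print("ellipse",c,ax,atz("wrist",c,.075,cw), "exp diam px",cw[0]*.05/(cw[3]@np.append(atz("wrist",c,.075,cw),1))[2])
E
```

```text
[ 0.6245 -0.1428  0.1958] [ 0.002   0.779   0.627  -0.0022] 9.05
0.87 [314.9, 199.0] [ 0.6255 -0.1349  0.    ]
[315.6, 213.5, 80.1, 86.3]
ellipse (316.065128326416, 221.48772048950195) (72.16999816894531, 74.03584289550781) [ 0.6266 -0.1342  0.075 ] exp diam px 74.90093096284643
```

View pics/w3.png

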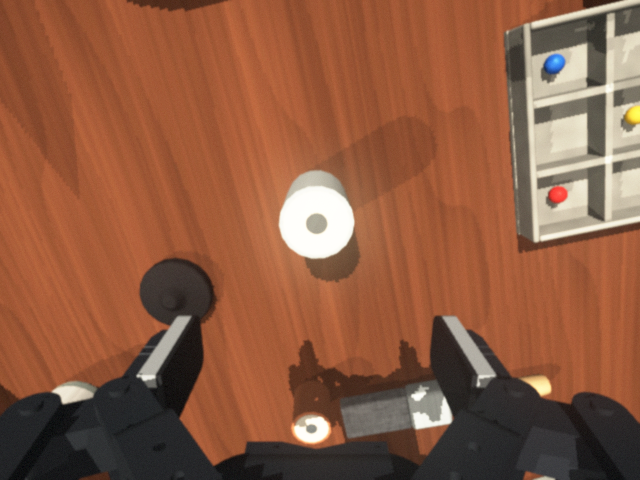

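The flask's top is at (316,221), upright, with nothing in the fingers' way. The arm was still settling, so I'll measure once more before descending.

```bash
python3 - <<'E'
from h import *
np.set_printoptions(precision=4,suppress=True)
for i in range(3):
    optics.get_image("wrist")
cw=cal("wrist"); im=optics.get_image("wrist"); s=manip.get_state(); print(s["position"],s["ee_rot"],s["qd"])
c,ax=white(im,(250,150,390,290)); q=atz("wrist",c,.075,cw);print(c,ax,q)
im=optics.get_image("scene");cs,a=white(im,(278,310,310,345)); print(cs,a,atz("scene",cs,.075))
im=optics.get_image("side");cd,a=white(im,(252,183,282,205)); print(cd,a,atz("side",cd,.075))
plan([q[0],q[1],.039],78,5)
E
```

```text
[ 0.6232 -0.1334  0.1968] [-0.0007  0.7762  0.6305 -0.0003] [ 0.004  -0.0057 -0.0085 -0.002  -0.0027  0.0003]
(321.72496795654297, 235.00447845458984) (70.51852416992188, 72.95736694335938) [ 0.6266 -0.1342  0.075 ]
(292.98915672302246, 328.81598472595215) (19.9720516204834, 23.04693031311035) [ 0.6257 -0.135   0.075 ]
(265.81970977783203, 194.69284439086914) (14.350181579589844, 19.243331909179688) [ 0.6233 -0.1325  0.075 ]
[-0.0, 0.06, 3.16] [-0.01, -0.0, 0.04]
[-0.0, 0.06, 3.16] [-0.01, -0.0, 0.04]
[-0.0, 0.06, 3.16] [-0.01, -0.0, 0.04]
[-0.0, 0.06, 3.16] [-0.01, -0.0, 0.04]
[-0.0, 0.06, 3.16] [-0.01, -0.0, 0.04]
```

Emit:
{"fn": "servo_tool", "kwargs": {"increments": [[0,0.1,4,0,0,0,-1],[0,0.1,4,0,0,0,-1],[0,0.1,3.5,0,0,0,-1],[0,0,2.5,0,0,0,-1],[0,0,1.8,0,0,0,-1]], "squeeze": 50}}

```text
clock: 10.0
position: [0.6256, -0.1342, 0.0372]
ee_rot: [-0.001, 0.776, 0.63, -0.001]
contact_force: [0.3, -0.0, 0.2]
width: 0.0856
gripper_force: 0.0
```

Emit:
{"fn": "servo_tool", "kwargs": {"increments": [[0,0,0,0,0,0,-0.5],[0,0,0,0,0,0,0],[0,0,0,0,0,0,1],[0,0,0,0,0,0,1],[0,0,0,0,0,0,1]]}}

```text
clock: 10.5
position: [0.6278, -0.1355, 0.0409]
ee_rot: [0.001, 0.777, 0.63, 0.001]
contact_force: [0.5, 1.5, 3.4]
width: 0.0486
gripper_force: 52.5
```

Emit:
{"fn": "servo_tool", "kwargs": {"increments": [[0,0,0,0,0,0,1],[0,0,0,0,0,0,1],[0,0,-1,0,0,0,1],[0,0,-2,0,0,0,1],[0,0,-3,0,0,0,1]]}}

```text
clock: 11.0
position: [0.6246, -0.135, 0.0977]
ee_rot: [-0.002, 0.777, 0.63, -0.002]
contact_force: [0.4, -0.3, -3.7]
width: 0.0491
gripper_force: 52.5
```

Emit:
{"fn": "servo_tool", "kwargs": {"increments": [[0,0,-3,0,0,0,1],[0,0,-3,0,0,0,1],[0,0,-2.5,0,0,0,1],[0,0,0,0,0,0,1],[0,0,0,0,0,0,1]]}}

```text
clock: 11.5
position: [0.6262, -0.1354, 0.1837]
ee_rot: [-0.0, 0.777, 0.63, -0.0]
contact_force: [-0.2, 0.2, -3.5]
width: 0.0491
gripper_force: 52.7
```

```bash
python3 - <<'E'
from h import *
np.set_printoptions(precision=4,suppress=True)
from scipy.optimize import least_squares
ob={}
for n,b in (("scene",(345,222,400,265)),("side",(250,258,305,295))):
    im=optics.get_image(n); x0,y0,x1,y1=b
    h=cv2.cvtColor(im[y0:y1,x0:x1],cv2.COLOR_RGB2HSV); m=((h[...,0]>14)&(h[...,0]<34)&(h[...,1]>120)&(h[...,2]>90)).astype(np.uint8)
    k,l,st,ce=cv2.connectedComponentsWithStats(m); i=1+st[1:,4].argmax(); print(n,st[i])
    ct,_=cv2.findContours((l==i).astype(np.uint8),cv2.RETR_EXTERNAL,cv2.CHAIN_APPROX_NONE)
    c=max(ct,key=len)[:,0]+[x0,y0]
    # silhouette model: hull of rim circle r .0385 at z .099; use the upper half of the contour
    cc=cal(n); P=np.array([atz(n,p,.099,cc)[:2] for p in c if p[1]<c[:,1].mean()-1])
    f=least_squares(lambda v:np.hypot(P[:,0]-v[0],P[:,1]-v[1])-v[2],[.58,.15,.038],loss="soft_l1",f_scale=.001)
    print(n,f.x,len(P)); 
    # grey base outline via tip + station mask
    for k in finder.tip_of("cradle_seat",n)[:2]: print(k["p"],atz(n,k["at"],.08,cc)[:2])
    for k in finder.tip_of("station_axis",n)[:1]: print(k["p"],atz(n,k["at"],.03,cc)[:2])
s=manip.get_state(); print(s["position"],s["clock"])
plan([.580,.150,.18],78,8)
E
```

```text
scene [ 13   7  31  28 521]
scene [0.5796 0.151  0.0349] 39
0.59 [0.5811 0.1522]
0.69 [0.5781 0.1525]
side [ 10   5  34  29 738]
side [0.5768 0.1561 0.0361] 47
0.84 [0.5821 0.1489]
0.72 [0.575  0.1463]
[ 0.6261 -0.1352  0.1827] 11.8
[3.37, -1.3, 0.04] [-0.02, -0.0, 0.01]
[3.37, -1.3, 0.04] [-0.02, -0.0, 0.01]
[3.37, -1.3, 0.04] [-0.02, -0.0, 0.01]
[3.37, -1.3, 0.04] [-0.02, -0.0, 0.01]
[3.37, -1.3, 0.04] [-0.02, -0.0, 0.01]
[3.37, -1.3, 0.04] [-0.02, -0.0, 0.01]
[3.37, -1.3, 0.03] [-0.02, -0.0, 0.01]
[3.37, -1.3, 0.03] [-0.02, -0.0, 0.01]
```

Emit:
{"fn": "servo_tool", "kwargs": {"increments": [[3.4,-1.3,0,0,0,0,1],[3.4,-1.3,0,0,0,0,1],[3.4,-1.3,0,0,0,0,1],[3.4,-1.3,0,0,0,0,1],[3.4,-1.3,0,0,0,0,1]]}}

```text
clock: 12.3
position: [0.5977, 0.0456, 0.1837]
ee_rot: [-0.0, 0.777, 0.63, -0.0]
contact_force: [-0.2, 0.1, -2.5]
width: 0.0492
gripper_force: 52.6
```

Emit:
{"fn": "servo_tool", "kwargs": {"increments": [[0,-1,0,0,0,0,1],[0,-1,0,0,0,0,1],[0,0,0,0,0,0,1],[0,0,0,0,0,0,1],[0,0,0,0,0,0,1]]}}

```text
clock: 12.8
position: [0.5794, 0.0474, 0.1844]
ee_rot: [0.0, 0.777, 0.629, 0.0]
contact_force: [0.2, -0.1, -2.5]
width: 0.049
gripper_force: 52.7
```

```bash
python3 - <<'E'
from h import *
np.set_printoptions(precision=4,suppress=True)
optics.get_image("wrist");optics.get_image("wrist")
c=cal("wrist"); save("wrist","w4"); s=manip.get_state(); print(s["position"],s["ee_rot"],s["clock"])
for l,z in (("station_axis",.03),("cradle_seat",.08),("flask",s["position"][2]-.039)):
    for k in finder.tip_of(l,"wrist")[:1]: print(l,k["p"],k["at"],atz("wrist",k["at"],z,c)[:2])
print(proj("wrist",[.58,.15,.099],c))
E
```

```text
[0.5792 0.0477 0.1842] [0.0001 0.777  0.6294 0.0001] 12.95
station_axis 0.59 [312.9, 281.6] [0.5668 0.0004]
cradle_seat 0.8 [276.7, 67.4] [0.5795 0.1524]
flask 0.64 [316.0, 285.0] [0.5794 0.0477]
[275.2937  68.0956]
```

View pics/w4.png

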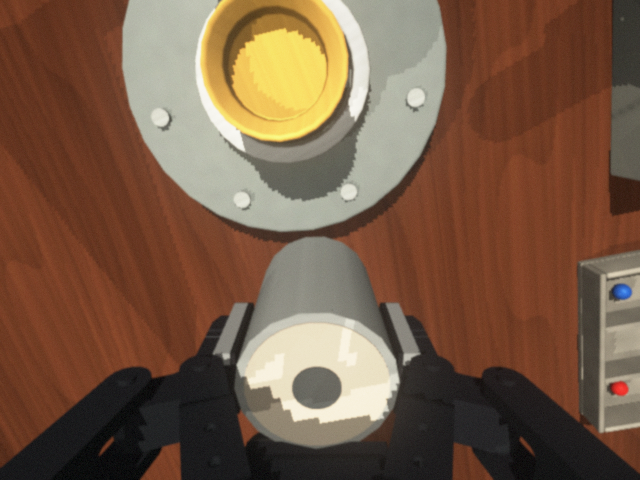

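The wrist view shows the cradle rim centred at about (275,68), exactly where (0.580, 0.150) projects. The flask is held straight, its top centred at about (317,382). I'll check the flask's offset from the TCP.

```bash
python3 - <<'E'
from h import *
np.set_printoptions(precision=4,suppress=True)
c=cal("wrist"); im=cv2.imread("pics/w4.png")[:,:,::-1]; s=manip.get_state(); p=np.array(s["position"]); w,x,y,z=s["ee_rot"]; Rm=R.from_quat([x,y,z,w])
g=im[365:412,290:345].max(2); m=(g<85).astype(np.uint8); n,l,st,ce=cv2.connectedComponentsWithStats(m); i=1+st[1:,4].argmax(); h=ce[i]+[290,365]; print("hole",h,st[i])
# plaster ellipse edges as seen: left 238, right 397, bottom 446, top 315
for q in (h,(317.5,380.5)): print(Rm.inv().apply(atz("wrist",q,p[2]-.039+.075,c)-p)*1000)
hv=cv2.cvtColor(im[0:150,190:360],cv2.COLOR_RGB2HSV); mm=((hv[...,0]>14)&(hv[...,0]<34)&(hv[...,1]>120)&(hv[...,2]>70)).astype(np.uint8)
ct,_=cv2.findContours(mm,cv2.RETR_EXTERNAL,cv2.CHAIN_APPROX_NONE); C=max(ct,key=len)[:,0]+[190,0]; C=C[(C[:,1]>3)]
P=np.array([atz("wrist",q,.099,c)[:2] for q in C])
from scipy.optimize import least_squares
f=least_squares(lambda v:np.hypot(P[:,0]-v[0],P[:,1]-v[1])-v[2],[.58,.15,.038],loss="soft_l1",f_scale=.0005); print(f.x,np.abs(f.fun).max())
plan([.580,.150,.16],78,5)
E
```

```text
Traceback (most recent call last):
ValueError: attempt to get argmax of an empty sequence
```

```bash
python3 - <<'E'
from h import *
np.set_printoptions(precision=4,suppress=True)
c=cal("wrist"); im=cv2.imread("pics/w4.png")[:,:,::-1]; s=manip.get_state(); p=np.array(s["position"]); w,x,y,z=s["ee_rot"]; Rm=R.from_quat([x,y,z,w])
for q in ((317,387),(317.5,380.5)): print(Rm.inv().apply(atz("wrist",q,p[2]-.039+.075,c)-p)*1000)
e=[Rm.inv().apply(atz("wrist",q,p[2]-.039+.075,c)-p)*1000 for q in ((238,380),(397,380),(317,446))]; print(e)
hv=cv2.cvtColor(np.ascontiguousarray(im[0:150,190:360]),cv2.COLOR_RGB2HSV); mm=((hv[...,0]>14)&(hv[...,0]<34)&(hv[...,1]>120)&(hv[...,2]>70)).astype(np.uint8)
ct,_=cv2.findContours(mm,cv2.RETR_EXTERNAL,cv2.CHAIN_APPROX_NONE); C=max(ct,key=len)[:,0]+[190,0]; C=C[(C[:,1]>3)]
P=np.array([atz("wrist",q,.099,c)[:2] for q in C])
from scipy.optimize import least_squares
f=least_squares(lambda v:np.hypot(P[:,0]-v[0],P[:,1]-v[1])-v[2],[.58,.15,.038],loss="soft_l1",f_scale=.0005); print(f.x,np.abs(f.fun).max())
plan([.580,.150,.16],78,5)
E
```

```text
[  0.8088   0.3329 -36.0001]
[  3.1078   0.4826 -36.0002]
[array([  3.3315, -23.0534, -36.0005]), array([  3.2356,  24.03  , -36.    ]), array([-21.4126,   0.3175, -35.9983])]
[0.5795 0.1518 0.0373] 0.0009691766934231544
[2.0, -0.4, 0.48] [0.0, 0.0, 0.01]
[2.0, -0.4, 0.48] [0.0, 0.0, 0.01]
[2.0, -0.4, 0.48] [0.0, 0.0, 0.01]
[2.0, -0.4, 0.48] [0.0, 0.0, 0.01]
[2.0, -0.4, 0.48] [0.0, 0.0, 0.01]
```

Emit:
{"fn": "servo_tool", "kwargs": {"increments": [[2,-0.4,0,0,0,0,1],[2,-0.4,0.4,0,0,0,1],[2,-0.4,0.5,0,0,0,1],[2,-0.4,0.5,0,0,0,1],[2,-0.4,0.5,0,0,0,1]]}}

```text
clock: 13.6
position: [0.5799, 0.1512, 0.1651]
ee_rot: [0.0, 0.777, 0.63, 0.0]
contact_force: [1.1, -0.7, -4.1]
width: 0.0489
gripper_force: 52.7
```

Emit:
{"fn": "servo_tool", "kwargs": {"increments": [[0,0,0.5,0,0,0,1],[0,0,0.5,0,0,0,1],[0,0,0,0,0,0,1],[0,0,0,0,0,0,1],[0,0,0,0,0,0,1]]}}

```text
clock: 14.1
position: [0.5801, 0.1497, 0.1556]
ee_rot: [0.0, 0.777, 0.63, 0.0]
contact_force: [0.0, -0.4, -4.8]
width: 0.0488
gripper_force: 52.6
```

```bash
python3 - <<'E'
from h import *
np.set_printoptions(precision=4,suppress=True)
a=save("scene","s5"); b=save("side","d5")
big=lambda im,x,y:cv2.resize(im[y-50:y+50,x-65:x+65],(390*1,300),interpolation=cv2.INTER_CUBIC)
cv2.imwrite("pics/c5.png",np.hstack([big(a,372,240),big(b,278,275)])[:,:,::-1])
for n in ("scene","side"):
  optics.get_image(n)
  z=manip.get_state()["position"][2]-.039
  for k in finder.tip_of("flask",n)[:2]: print(n,k["p"],k["at"],atz(n,k["at"],z))
s=manip.get_state(); print(s["position"],s["ee_rot"],s["clock"],s["contact_force"])
plan([.5795,.1497,.14],78,5)
E
```

```text
scene 0.84 [371.4, 236.0] [0.577  0.1454 0.1166]
side 0.77 [277.4, 268.2] [0.5743 0.15   0.1165]
[0.5799 0.1503 0.1555] [0.0001 0.7768 0.6298 0.0001] 14.4 [ 0.6655  0.3786 -3.5989]
[-0.01, -0.0, 0.31] [0.0, -0.0, 0.01]
[-0.01, -0.0, 0.31] [0.0, -0.0, 0.01]
[-0.01, -0.0, 0.31] [0.0, -0.0, 0.01]
[-0.01, -0.0, 0.31] [0.0, -0.0, 0.01]
[-0.01, -0.0, 0.31] [0.0, -0.0, 0.01]
```

View pics/c5.png

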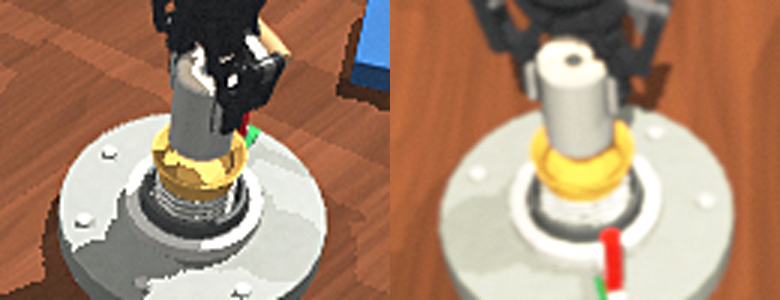

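Both views show the upright flask centred above the brass cradle. I'm lowering it slowly.

Emit:
{"fn": "servo_tool", "kwargs": {"increments": [[0,0,0.4,0,0,0,1],[0,0,0.4,0,0,0,1],[0,0,0.4,0,0,0,1],[0,0,0.4,0,0,0,1],[0,0,0.3,0,0,0,1]]}}

```text
clock: 14.9
position: [0.5795, 0.1504, 0.1356]
ee_rot: [-0.0, 0.777, 0.63, -0.0]
contact_force: [-1.4, -0.3, -3.0]
width: 0.0487
gripper_force: 52.7
```

Emit:
{"fn": "servo_tool", "kwargs": {"increments": [[0,0,0.3,0,0,0,1],[0,0,0.3,0,0,0,1],[0,0,0.3,0,0,0,1],[0,0,0.2,0,0,0,1],[0,0,0.2,0,0,0,1]]}}

```text
clock: 15.4
position: [0.5798, 0.1505, 0.1231]
ee_rot: [0.0, 0.777, 0.63, 0.0]
contact_force: [-0.4, -0.1, -2.7]
width: 0.0486
gripper_force: 52.6
```

The flask is in the bore with no contact yet.

Emit:
{"fn": "servo_tool", "kwargs": {"increments": [[0,0,0.1,0,0,0,1],[0,0,0.1,0,0,0,1],[0,0,0.1,0,0,0,1],[0,0,0.1,0,0,0,1],[0,0,0.1,0,0,0,1]]}}

```text
clock: 15.9
position: [0.5799, 0.1505, 0.1191]
ee_rot: [0.0, 0.777, 0.63, 0.0]
contact_force: [-2.7, -0.9, 3.4]
width: 0.0488
gripper_force: 53.0
```

Emit:
{"fn": "servo_tool", "kwargs": {"increments": [[0,0,0.1,0,0,0,1],[0,0,0.1,0,0,0,1],[0,0,0.1,0,0,0,1],[0,0,0,0,0,0,1],[0,0,0,0,0,0,1]]}}

```text
clock: 16.4
position: [0.5799, 0.1505, 0.1158]
ee_rot: [0.0, 0.777, 0.63, 0.0]
contact_force: [-2.9, 0.7, 5.7]
width: 0.0492
gripper_force: 53.3
```

Spring contact began at a TCP height of about 0.119, as expected. I'm pressing down another 9 mm.

Emit:
{"fn": "servo_tool", "kwargs": {"increments": [[0,0,0.2,0,0,0,1],[0,0,0.2,0,0,0,1],[0,0,0.2,0,0,0,1],[0,0,0.1,0,0,0,1],[0,0,0.1,0,0,0,1]]}}

```text
clock: 16.9
position: [0.5799, 0.1505, 0.1087]
ee_rot: [0.0, 0.777, 0.63, 0.0]
contact_force: [-4.6, 0.1, 16.8]
width: 0.0489
gripper_force: 54.2
```

Emit:
{"fn": "servo_tool", "kwargs": {"increments": [[0,0,0.1,0,0,0,1],[0,0,0.1,0,0,0,1],[0,0,0,0,0,0,1],[0,0,0,0,0,0,1],[0,0,0,0,0,0,1]]}}

```text
clock: 17.4
position: [0.58, 0.1505, 0.1087]
ee_rot: [0.001, 0.777, 0.63, 0.001]
contact_force: [-7.0, -0.7, 20.0]
width: 0.0488
gripper_force: 54.8
```

The height has stopped changing and the push is 20 N, well above the spring's roughly 12 N, so the cradle is on its lower stop. I'll take one last look and hold for half a second.

Emit:
{"fn": "servo_tool", "kwargs": {"increments": [[0,0,0,0,0,0,1],[0,0,0,0,0,0,1],[0,0,0,0,0,0,1],[0,0,0,0,0,0,1],[0,0,0,0,0,0,1]]}}

```text
clock: 17.9
position: [0.5799, 0.1505, 0.1087]
ee_rot: [0.001, 0.777, 0.63, 0.001]
contact_force: [-7.1, -1.1, 21.0]
width: 0.0489
gripper_force: 54.8
```

```bash
python3 - <<'E'
from h import *
a=save("scene","s6"); b=save("side","d6")
big=lambda im,x,y:cv2.resize(im[y-50:y+50,x-65:x+65],(390,300),interpolation=cv2.INTER_CUBIC)
cv2.imwrite("pics/c6.png",np.hstack([big(a,372,240),big(b,278,275)])[:,:,::-1])
s=manip.get_state(); print(s["position"],s["contact_force"],s["gripper_force"])
E
```

```text
[0.57990723 0.15052272 0.10871299] [-7.26853211 -1.54063283 19.55908877] 54.7812956571579
```

View pics/c6.png

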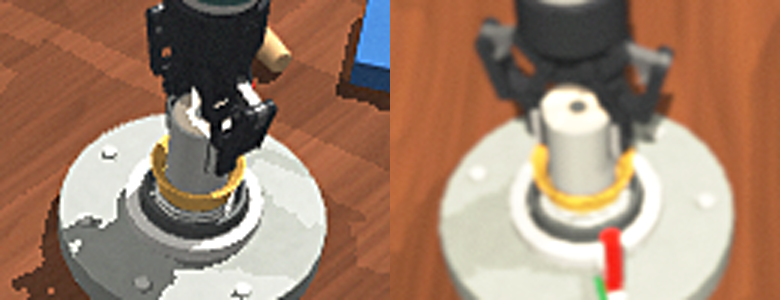

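The flask is upright and fully down in the cradle, and the handle is still at the green mark. I'm handing the job in.

```bash
python3 -c "
from rig import manip; print(manip.sign_off())"
```

```text
the job is handed in; nothing more can be done
None
```

I turned the collar to its stop just past the locked mark and pressed the flask fully down upright in the cradle, still gripped with about 20 N of push, then handed the job in at about 18 s; no verdict was returned.

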